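# Power up the coil winder and jog it

## Task

Start up the coil winder by pressing its controls with the fingertips: push down the raised end of the rocker on the mains switch box until it is fully over, then push the square key on the turns counter fully in so that it stays in, then press the larger of the two round buttons on the hand box fully down, keep it down for about a second and let it come up again. Leave the small round buttons alone, and do not lift, tip or shift the hand box or any of the things lying about.

Things in the scene. Friction and masses are not known exactly. Their poses are not given: they have to be found in the camera images.
- switch_box: mains switch box, fixed grey painted block 100 x 70 x 45 mm (its x, y, z) with a black rocker paddle on top; origin at the centre of its underside, z up. Any yaw. It, the counter and the hand box may each stand in any of three places.
- rocker (a joint): mains rocker, a black paddle 64 mm long (box x), 32 mm wide, 10 mm thick, pivoting about the box's y axis 59 mm above the work surface over the box's centre. 0 = off, the end at the box's +x side raised by 14 degrees; 0.5 rad = on, that end fully down, 14 degrees below level. It stays where left (friction); 2 to 5 N on the raised half turns it. Starts at 0 to 0.06.
- rocker_press (a point): point on the rocker's upper face 24 mm from the pivot, on the half that is raised when off; about 70 mm above the work surface when off; goes down 12 mm from off to on. Its axes turn with the rocker; its y axis is parallel to the pivot.
- counter: turns counter, fixed grey block 120 x 130 x 45 mm (its x, y, z) with a display hood along its +x edge (36 mm deep, up to 75 mm above the work surface); origin at the centre of its underside. Two black keys stand on the deck before the hood: the square one at its +y side, the small round one at its -y side.
- key (a joint): square key of the counter: 0 = out, 0.008 m = fully in (down). No spring: it stays where it is left; about 3 N moves it.
- key_press (a point): centre of the top of the square black key, 32 x 32 mm, on the counter at (-22, 30) mm in the counter's x, y; 64 mm above the work surface when out, 56 mm when in.
- cancel (a joint): small round key of the counter, 16 mm diameter, to be left alone: 0 = up, 0.005 m = down. It springs back. Its top is 62.5 mm above the work surface, at (-22, -35) mm in the counter's x, y.
- jog_box: loose grey hand box 80 x 150 x 40 mm (its x, y, z), about 0.9 kg, lying flat; origin at the centre of its underside. Two black round buttons in aluminium rims on its top: the larger at (0, 35) mm, the smaller at (0, -40) mm in its x, y.
- jog (a joint): larger round button of the hand box: 0 = up, 0.006 m = fully down. It springs back; fully down takes 5 N.
- jog_top (a point): centre of the top of the larger round button, 36 mm diameter, in a rim of 52 mm diameter that is 50 mm above the work surface; the top is 60 mm above the work surface when up.
- stop (a joint): smaller round button of the hand box, 18 mm diameter, to be left alone: 0 = up, 0.005 m = down. It springs back. Its top is 59 mm above the work surface.
- spool: spool of copper wire with black flanges, 40 mm diameter, 45 mm tall, standing; a loose bystander, origin on its underside
- bobbin: small bobbin of copper wire with white flanges, 36 mm diameter, 35 mm tall, standing; a loose bystander, origin on its underside
- mug: white mug, 76 mm diameter, 85 mm tall; a loose bystander, origin on its underside
- varnish: small amber jar with white cap, 56 mm diameter, 75 mm tall; a loose bystander, origin on its underside
- collar: steel ring, 52 mm outer diameter, 20 mm tall, lying; a loose bystander, origin on its underside
- core: dark steel U-shaped core piece, about 50 x 52 x 30 mm, lying; a loose bystander, origin on its underside, about 20 mm from the middle, under the joined side
- wrench: steel wrench, 150 mm long, lying; a loose bystander, origin on its underside
Things that resemble listed ones, but are neither listed nor needed, are in the scene too. What is shaped like the jog_box but green or yellow is not meant.

How it is judged (in metres and radians):
On the way, in this order (a step that is already met when the one before it is completed fails the run):
1. the rocker is tipped fully on (value of joint rocker above 0.42 rad and value of joint key below 0.003 m), for 0.1 s.
2. the square key is fully in (value of joint rocker above 0.42 rad and value of joint key above 0.0062 m), for 0.1 s.
3. the larger round button is held down for about a second (at least 0.7 s) (all of step 2 and value of joint jog above 0.0042 m), for 0.7 s.
At the end, for the whole second after the job is handed in: the rocker is on (over 0.42 of 0.5 rad), the square key is in (over 6.2 of 8 mm), all round buttons are up (within 1.5 mm), and the hand box lies flat and still within 25 mm of where it started (all of step 2 and value of joint each of jog, cancel, stop below 0.0015 m and linear speed of jog_box below 0.02 m/s and angle between jog_box's own z axis and vertical below 0.05 rad and distance of jog_box from where it was at the start of the episode below 0.025 m); the robot touches nothing.
It fails at once if the square key is pushed before the rocker is on (value of joint key above 0.003 m and value of joint rocker below 0.4 rad).
It fails at once if the jog button is pressed before both the rocker is on and the square key is in (value of joint jog above 0.0025 m and (value of joint rocker below 0.4 rad or value of joint key below 0.006 m)).
It fails at once if one of the two small round buttons is pressed (more than 2.5 mm) (value of joint any of cancel, stop above 0.0025 m).
It fails at once if the hand box is lifted, tipped or shifted by more than 25 mm (distance of jog_box from where it was at the start of the episode above 0.025 m or angle between jog_box's own z axis and vertical above 0.15 rad).
It fails at once if a bystander (spool, bobbin, mug, jar, ring, core or wrench) is moved by more than 25 mm (distance of any of spool, bobbin, mug, varnish, collar, core, wrench from where it was at the start of the episode above 0.025 m).
It also fails if it takes over 51 s, if anything falls off the work surface, if the arm or the gripper's body presses on something with over 40 N, if the wrist force passes 120 N, or if a joint passes its speed limit or range.

## Robot

A 6-joint arm with a two-finger parallel gripper is mounted at the origin on the work surface. World frame = base frame: x ahead of the robot, y to its left, z up, the work surface at z = 0. Lengths are in mm, angles in rad, forces in N, time in s.
With the tool pointing down it reaches from about 350 to 775 mm from the base axis. Payload 7.3 kg.
Tool frame: the origin (TCP) lies midway between the tips of the shut fingers; the grasp point (between the pads) lies 19 mm behind it; z points along the fingers, y is the line along which they close (so a half turn about z gives the same grasp; the last joint's range is limited). The gripper opens to 92 mm and grips with 3 to 60 N. Pads are 19 mm wide; open, the fingers measure 130 mm over their backs; the gripper's body (75 mm by 190 mm) begins 47 mm behind the grasp point.
Start: joints at [1.084, 0.342, 1.524, -0, 1.275, -0.146], TCP at [175.463, 494.831, 226.741] pointing down, gripper open.
Joint ranges: [-2.53, 2.53], [-0.77, 2.02], [0.04, 2.7], [-1, 4.14], [0.28, 2.66], [-3.11, 3.11]. Speed limits (rad/s): [2.57, 2.57, 3.14, 3.14, 3.14, 3.14].

## Interface

Orientations are given as [roll, pitch, yaw] about the fixed x, y, z axes, in that order (R = Rz(yaw) Ry(pitch) Rx(roll)).
In Python, from plant import get_obs, capture, camera_model, close_job, search_frame, regions_of, pinpoint gives the robot as it stands. The module is installed in compiled form; this text tells all that it offers.
- The arm moves only by the shell command python3 -m pendant 'ROWS'. ROWS is JSON, one flat list of numbers, 7 for each row, row after row: the shift along the tool's x, y, z in units of 30 mm (1.0 is 30 mm), then the turn, a rotation vector about the tool's x, y, z in units of 4 degrees (1.0 is 4 degrees), then the closure, from -1 (fully open) to 1 (shut), so that 0 is half open. In form: [dx, dy, dz, wx, wy, wz, gripper, dx, dy, dz, wx, wy, wz, gripper, ...]. A call has 1 to 12 rows; each row shifts and turns the commanded pose from where the row before left it, along the tool's axes as they then stand; what a row does not reach is not made up. A row lasts 1/10 s, in which the tool goes at most 50 mm and 8.59 degrees, less where a joint would pass 70% of its speed; a pose out of reach is approached as far as the arm can. A call with a number of a shift or a turn outside -1 to 1 is refused whole. A call with a gripper value outside its range is refused whole. The fingers move at their own pace and stop on an object; the grip force is fixed at half the most. Time passes only in rows, so rows that do not move let the fingers close. It gives the time, the measured TCP pose, the force, the opening and the grip force at its end, in the units of the state.
- get_obs(): the state, without advancing time (a new reading comes with each control period).
- capture(name): name is "side" or "top"; returns the picture (480x640x3 uint8, red, green, blue); there is no depth.
- camera_model(name): a dict with "fov_y" (degrees; the focal length in pixels is half the picture's height over the tangent of half this angle, whatever the lens; pixels are square), "cx", "cy" (the principal point, pixels), "D" ([k1, k2, p1, p2, k3] as OpenCV has them; the pictures are not rectified), "pose" (4x4, takes a point from camera to world coordinates). Camera axes: x right, y up, looking along -z (the intrinsics and any distortion apply to the point x, -y, -z); pixel columns grow to the right and rows downward; lengths in mm; the calibration is good to about 2 mm. A picture is of the moment at which its call begins. camera_model takes no time and is no camera call.
- close_job(): hands the job in; it is judged then, once.
Trained networks look in the newest picture that a camera, given by its name, has taken for a name from the list of things; names that differ only in an ending like _2 or _b are one class to them, and where a whole thing is asked for, a point or a joint stands for the part that bears it (a point fixed in the world has none). Each returns a list of dicts, best first, with "score" (0 to 1); they miss things now and then, are a little off and sometimes report something else, mostly with a low value. They report only what shows in the picture. A call takes as long as a camera call. They do not tell look-alikes from the thing itself.
- search_frame(camera, thing): "location" ([column, row] in pixels, amid what is visible of it).
- regions_of(camera, thing): "pixels" (480x640 bool, what is visible of it) and "location" ([column, row] in pixels, amid what is visible of it).
- pinpoint(camera, thing): "location" ([column, row] in pixels: a listed point, or the origin of a listed thing).
The state is a dict: "time": time; "joint_positions": joint angles; "dq": joint speeds; "tau": joint torques, N m; "tool_pos": TCP position; "tcp_rot": TCP orientation; "contact_force": force on the tool from outside, world axes, zero at the start; "moment": the same for the moment, N m; "grip_width": finger opening in mm; "finger_force": force on a finger pad.
Only numpy, scipy, OpenCV 4.12 (cv2) and the standard library are available. Lean on these libraries where they do the work, as an engineer would, in place of code of your own. Each camera call takes 0.05 s, during which the arm holds its last target. There are 200 camera calls.

## Working session

There is one attempt and no reset: what is moved stays moved. The work goes in short steps, Python scripts to look and compute and a shell command to move; the robot and the scene stay as the last step left them, time stands still between calls to the robot, and variables do not carry over. Pictures are saved under pics/ and viewed, at most 10 in all, crops included, and the job is handed in when it is done.

```bash
mkdir -p pics; cat > h.py <<'E'
import numpy as np, cv2
from plant import *
def ray(cam,px):
    m=camera_model(cam); f=240/np.tan(np.radians(m["fov_y"])/2)
    K=np.array([[f,0,m["cx"]],[0,f,m["cy"]],[0,0,1]])
    u=cv2.undistortPoints(np.array([[px]],float),K,np.array(m["D"],float))[0,0]
    P=np.array(m["pose"]); d=P[:3,:3]@np.array([u[0],-u[1],-1]); return P[:3,3],d
def at(cam,px,z):
    o,d=ray(cam,px); return (o+d*(z-o[2])/d[2]).round(1)
def save(n,im): cv2.imwrite("pics/"+n,cv2.cvtColor(im,cv2.COLOR_RGB2BGR))
E
python3 - <<'E'
from h import *
a=capture("top"); b=capture("side"); save("top.png",a); save("side.png",b)
for c in ("top","side"):
    print(c,np.array(camera_model(c)["pose"])[:3,3].round())
    for t,z in (("rocker_press",70),("switch_box",0),("key_press",64),("counter",0),("jog_top",60),("jog_box",0)):
        for r in pinpoint(c,t)[:4]: print(t,round(r["score"],2),np.round(r["location"]),at(c,r["location"],z))
o=get_obs();print(o["time"],o["tool_pos"],o["tcp_rot"])
E
```

```text
top [ 277.   -5. 1373.]
rocker_press 0.65 [459. 258.] [ 512.5 -302.6   70. ]
rocker_press 0.32 [305. 241.] [546.8  37.6  70. ]
switch_box 0.66 [464. 266.] [ 507.9 -329.9    0. ]
key_press 0.78 [167. 281.] [455.4 341.1  64. ]
key_press 0.71 [260. 244.] [540.6 137.2  64. ]
key_press 0.67 [320. 179.] [692.7   5.5  64. ]
key_press 0.63 [186. 276.] [466.7 300.3  64. ]
counter 0.68 [188. 277.] [473.5 310.4   0. ]
jog_top 0.66 [442. 323.] [ 371.1 -263.7   60. ]
jog_top 0.58 [302. 242.] [547.7  43.9  60. ]
jog_top 0.57 [325. 336.] [339.8  -9.3  60. ]
jog_box 0.69 [452. 335.] [ 347.4 -296.7    0. ]
jog_box 0.63 [319. 321.] [375.7   5.6   0. ]
side [ 180. -759.  967.]
rocker_press 0.88 [377. 351.] [ 511.9 -298.5   70. ]
switch_box 0.88 [383. 383.] [ 515.6 -324.7    0. ]
key_press 0.6 [223. 149.] [458.6 338.1  64. ]
key_press 0.59 [216. 228.] [358.5 104.   64. ]
counter 0.71 [236. 176.] [472.1 305.    0. ]
counter 0.45 [335. 178.] [681.4 198.5   0. ]
jog_top 0.91 [290. 373.] [ 361.2 -267.2   60. ]
jog_top 0.76 [230. 275.] [342.4 -22.8  60. ]
jog_top 0.72 [314. 219.] [553.5  43.2  60. ]
jog_box 0.93 [244. 283.] [372.2  -4.6  -0. ]
jog_box 0.93 [292. 409.] [ 348.8 -300.2    0. ]
jog_box 0.82 [322. 254.] [548.7  -4.6   0. ]
0.7 [175.48850663 494.83312484 226.76353157] [3.14144651e+00 2.92201764e-05 2.80076946e+00]
```

View pics/top.png

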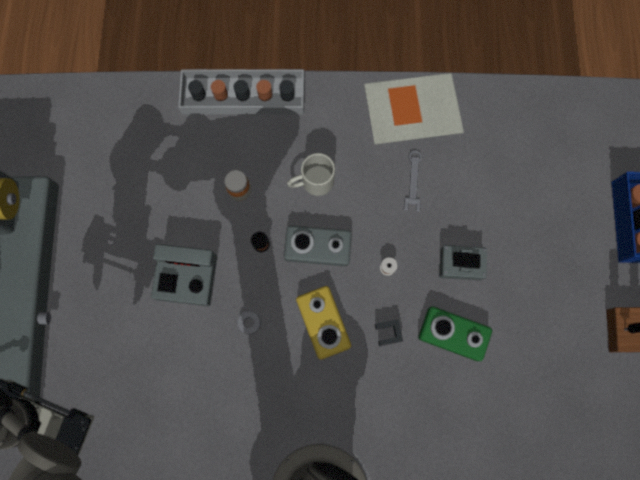

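View pics/side.png

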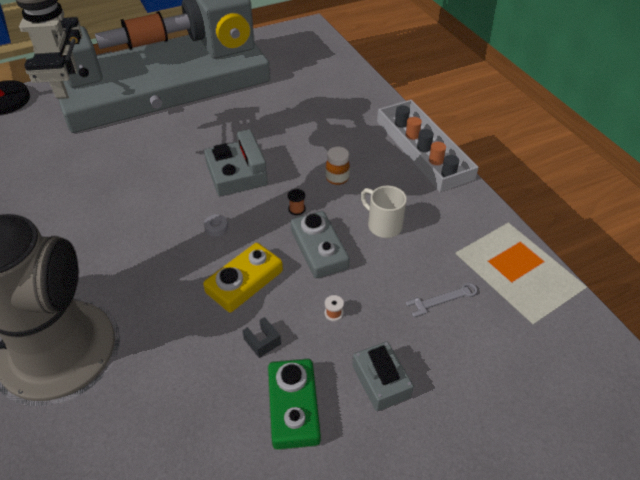

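The top picture shows the grey switch box at (464,262), the grey counter at (184,275) with its square key on the left at (168,282), and three hand boxes. These are grey (318,245), yellow (324,322) and green (456,334). Only the grey one fits, and its larger button is at (302,242). I'll confirm with crops and triangulate.

```bash
python3 - <<'E'
from h import *
a=cv2.imread("pics/top.png"); b=cv2.imread("pics/side.png")
def crop(i,x,y): return cv2.resize(i[y-37:y+38,x-50:x+50],(400,300),interpolation=cv2.INTER_CUBIC)
cv2.imwrite("pics/crop.png",np.vstack([np.hstack([crop(a,464,260),crop(b,383,375)]),np.hstack([crop(a,318,245),crop(a,184,275)])]))
def tri(n,p,q):
    A=[];B=[]
    (o1,d1),(o2,d2)=ray("top",p),ray("side",q)
    s=np.linalg.lstsq(np.c_[d1,-d2],o2-o1,rcond=None)[0]
    x,y=o1+s[0]*d1,o2+s[1]*d2; print(n,((x+y)/2).round(1),"gap",np.linalg.norm(x-y).round(1))
R={}
for t,c in (("rocker_press",(459,258)),("key_press",(167,281)),("jog_top",(302,242))):
    s={"rocker_press":(377,351),"key_press":(223,149),"jog_top":(314,219)}[t]
    l=[min(pinpoint(k,t),key=lambda r:np.hypot(*(np.array(r["location"])-q)))["location"] for k,q in (("top",c),("side",s))]
    print(np.round(l,1).tolist()); tri(t,*l)
for t in ("rocker","key","jog"):
    for k in ("top","side"):
        for r in regions_of(k,t)[:4]:
            if r["score"]>.4: print(t,k,round(r["score"],2),np.round(r["location"],1),at(k,r["location"],{"rocker":64,"key":64,"jog":60}[t]),int(r["pixels"].sum()))
E
```

```text
[[458.9, 258.2], [377.1, 350.9]]
rocker_press [ 510.9 -301.2   75. ] gap 1.6
[[167.4, 280.8], [223.4, 149.0]]
key_press [457.6 341.5  61.3] gap 3.7
[[302.2, 241.8], [314.0, 219.1]]
jog_top [550.5  43.3  60.1] gap 5.7
rocker top 0.82 [467.8 260.2] [ 509.3 -323.7   64. ] 384
rocker side 0.65 [383.8 365.9] [ 509.9 -326.2   64. ] 709
key top 0.55 [169.9 280.8] [455.5 335.5  64. ] 210
key side 0.65 [222.1 149. ] [455.9 339.5  64. ] 155
jog top 0.66 [301.9 239.9] [552.   44.7  60. ] 171
jog top 0.63 [443.8 327. ] [ 362.  -267.3   60. ] 208
jog top 0.5 [329.8 335.3] [341.7 -19.5  60. ] 202
jog side 0.76 [314.5 223.1] [549.4  32.2  60. ] 216
jog side 0.61 [227.8 278.5] [336.7 -29.   60. ] 249
jog side 0.55 [290.  371.5] [ 362.8 -264.8   60. ] 345
```

View pics/crop.png

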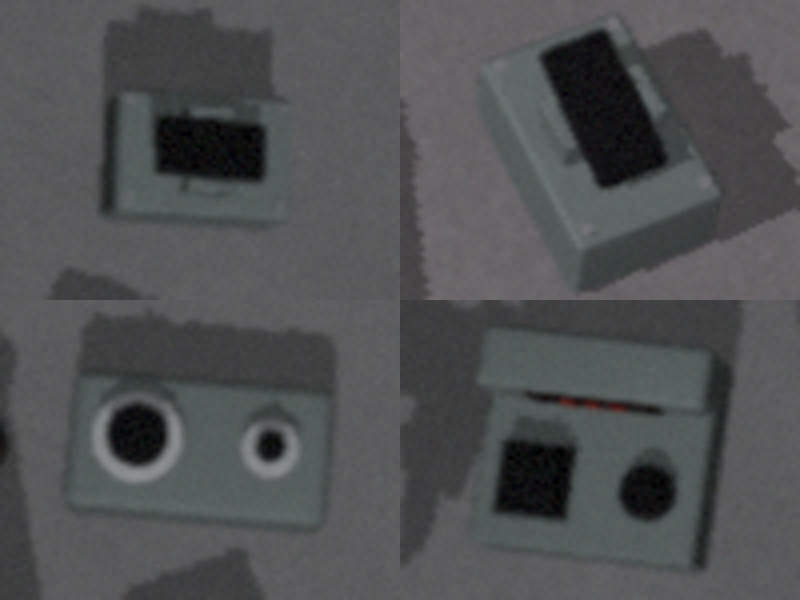

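The crops confirm the grey hand box (larger button on the left, +y), the square key on the counter's left, and the rocker along world y. Next I check which rocker end is raised. That script doesn't move the arm. At the same time I turn the tool and shut the fingers.

```bash
python3 - <<'E'
from h import *
m=camera_model("side"); f=240/np.tan(np.radians(m["fov_y"])/2); P=np.array(m["pose"])
K=np.array([[f,0,m["cx"]],[0,f,m["cy"]],[0,0,1]])
mask={c:max(regions_of(c,"rocker"),key=lambda r:r["score"])["pixels"].astype(bool) for c in ("top","side")}
def proj(c,X):
    m=camera_model(c); f=240/np.tan(np.radians(m["fov_y"])/2); P=np.linalg.inv(np.array(m["pose"]))
    q=X@P[:3,:3].T+P[:3,3]; q=q*[1,-1,-1]
    return cv2.projectPoints(q,np.zeros(3),np.zeros(3),np.array([[f,0,m["cx"]],[0,f,m["cy"]],[0,0,1]]),np.array(m["D"],float))[0][:,0]
from itertools import product
L=np.array(list(product((-32,32),(-16,16),(-5,5))),float)
for s in (1,-1):
    best=None
    for x,y,w,zo in product(range(500,522,2),range(-336,-314,2),(-.1,-.05,0,.05),(3,6)):
        t=.23; X=L+[0,0,zo]
        X=np.c_[X[:,0]*np.cos(t)-X[:,2]*np.sin(t),X[:,1],X[:,0]*np.sin(t)+X[:,2]*np.cos(t)]
        a=w+s*np.pi/2; X=np.c_[X[:,0]*np.cos(a)-X[:,1]*np.sin(a)+x,X[:,0]*np.sin(a)+X[:,1]*np.cos(a)+y,X[:,2]+59]
        iou=[]
        for c in mask:
            i=np.zeros((480,640),np.uint8); cv2.fillConvexPoly(i,cv2.convexHull(proj(c,X).round().astype(np.int32)),1); i=i>0
            iou.append((i&mask[c]).sum()/(i|mask[c]).sum())
        if best is None or sum(iou)>best[0]: best=(sum(iou),x,y,w,zo,np.round(iou,2))
    print(s,best)
E
python3 -m pendant '[0,0,0,0,0,1,1, 0,0,0,0,0,1,1, 0,0,0,0,0,1,1, 0,0,0,0,0,1,1, 0,0,0,0,0,1,1, 0,0,0,0,0,1,1, 0,0,0,0,0,1,1, 0,0,0,0,0,1,1, 0,0,0,0,0,1,1, 0,0,0,0,0,1,1, 0,0,0,0,0,1,1, 0,0,0,0,0,1,1]'
```

```text
1 (np.float64(1.7049774497744976), 510, -320, -0.1, 3, array([0.85, 0.86]))
time: 2.6
tool_pos: [175.5, 494.8, 226.7]
tcp_rot: [3.142, -0.0, 1.96]
contact_force: [-1.0, -0.8, 0.6]
grip_width: 2.0
finger_force: 0.0Traceback (most recent call last):
  File "<stdin>", line 19, in <module>
  File "<stdin>", line 6, in proj
ValueError: time passes only in moves, steps and waits
```

```bash
python3 - <<'E'
from h import *
from itertools import product
capture("top");capture("side")
mask={c:max(regions_of(c,"rocker"),key=lambda r:r["score"])["pixels"].astype(bool) for c in ("top","side")}
M={c:camera_model(c) for c in mask}
def proj(c,X):
    m=M[c]; f=240/np.tan(np.radians(m["fov_y"])/2); P=np.linalg.inv(np.array(m["pose"]))
    q=(X@P[:3,:3].T+P[:3,3])*[1,-1,-1]
    return cv2.projectPoints(q,np.zeros(3),np.zeros(3),np.array([[f,0,m["cx"]],[0,f,m["cy"]],[0,0,1]]),np.array(m["D"],float))[0][:,0]
L=np.array(list(product((-32,32),(-16,16),(-5,5))),float)
for s in (1,-1):
    best=(0,)
    for x,y,w,zo in product(range(500,522,2),range(-336,-314,2),(-.1,-.05,0,.05),(3,)):
        t=.23; X=L+[0,0,zo]
        X=np.c_[X[:,0]*np.cos(t)-X[:,2]*np.sin(t),X[:,1],X[:,0]*np.sin(t)+X[:,2]*np.cos(t)]
        a=w+s*np.pi/2; X=np.c_[X[:,0]*np.cos(a)-X[:,1]*np.sin(a)+x,X[:,0]*np.sin(a)+X[:,1]*np.cos(a)+y,X[:,2]+59]
        iou=[]
        for c in mask:
            i=np.zeros((480,640),np.uint8); cv2.fillConvexPoly(i,cv2.convexHull(proj(c,X).round().astype(np.int32)),1); i=i>0
            iou.append((i&mask[c]).sum()/(i|mask[c]).sum())
        best=max(best,(sum(iou),x,y,w,zo,tuple(np.round(iou,2))))
    print(s,best)
E
python3 -m pendant '[0,0,0,0,0,1,1, 0,0,0,0,0,1,1, 0,0,0,0,0,1,1, 0,0,0,0,0,1,1, 0,0,0,0,0,1,1, 0,0,0,0,0,0.6,1, 0,1,0,0,0,0,1, 0,1,0,0,0,0,1, 0,1,0,0,0,0,1, 0,1,0,0,0,0,1, 0,1,0,0,0,0,1, 0,1,0,0,0,0,1]'
```

```text
1 (np.float64(1.7395001795523162), 510, -320, -0.05, 3, (np.float64(0.87), np.float64(0.87)))
-1 (np.float64(1.6173389856532046), 512, -320, -0.1, 3, (np.float64(0.81), np.float64(0.81)))
time: 4.0
tool_pos: [356.7, 494.9, 226.7]
tcp_rot: [-3.142, -0.0, 1.574]
contact_force: [-0.2, 0.3, -0.6]
grip_width: 0.7
finger_force: 0.0
```

The +y end is raised (better fit and both pinpoints agree). Heading to the rocker.

```bash
python3 -m pendant '[-1,0.2,0,0,0,0,1, -1,0.2,0,0,0,0,1, -1,0.2,0,0,0,0,1, -1,0.2,0,0,0,0,1, -1,0.2,0,0,0,0,1, -1,0.2,0,0,0,0,1, -1,0.2,0,0,0,0,1, -1,0.2,0,0,0,0,1, -1,0.2,0,0,0,0,1, -1,0.2,0,0,0,0,1, -1,0.2,0,0,0,0,1, -1,0.2,0,0,0,0,1]' && python3 -m pendant '[-1,0.2,0,0,0,0,1, -1,0.2,0,0,0,0,1, -1,0.2,0,0,0,0,1, -1,0.2,0,0,0,0,1, -1,0.2,0,0,0,0,1, -1,0.2,0,0,0,0,1, -1,0.2,0,0,0,0,1, -1,0.2,0,0,0,0,1, -1,0.2,0,0,0,0,1, -1,0.2,0,0,0,0,1, -1,0.2,0,0,0,0,1, -1,0.2,0,0,0,0,1]' && python3 -m pendant '[-1,0.2,0.8,0,0,0,1, -1,0.2,0.8,0,0,0,1, -0.5,0,0.8,0,0,0,1, 0,0,0.8,0,0,0,1, 0,0,0.8,0,0,0,1, 0,0,0,0,0,0,1]'
```

```text
time: 5.2
tool_pos: [428.1, 133.9, 226.9]
tcp_rot: [3.141, -0.0, 1.574]
contact_force: [-0.1, -0.5, 0.3]
grip_width: 0.8
finger_force: 0.0
time: 6.4
tool_pos: [500.5, -226.0, 226.7]
tcp_rot: [3.141, -0.0, 1.574]
contact_force: [0.3, 0.1, -0.0]
grip_width: 0.4
finger_force: 0.0
time: 7.0
tool_pos: [510.6, -298.6, 103.3]
tcp_rot: [-3.136, -0.004, 1.573]
contact_force: [-0.2, 0.7, -0.5]
grip_width: 0.5
finger_force: 0.0
```

```bash
python3 -m pendant '[0,0,0.5,0,0,0,1, 0,0,0.4,0,0,0,1, 0,0,0.15,0,0,0,1, 0,0,0.1,0,0,0,1, 0,0,0.1,0,0,0,1, 0,0,0.1,0,0,0,1, 0,0,0,0,0,0,1]'; python3 -m pendant '[0,0,0.05,0,0,0,1,0,0,0.05,0,0,0,1,0,0,0,0,0,0,1]'
```

```text
time: 7.7
tool_pos: [512.7, -299.7, 66.3]
tcp_rot: [3.141, 0.0, 1.572]
contact_force: [-0.5, -0.1, 0.1]
grip_width: 0.5
finger_force: 0.1
time: 8.0
tool_pos: [512.7, -299.6, 63.3]
tcp_rot: [3.141, -0.0, 1.572]
contact_force: [0.2, 1.9, 2.1]
grip_width: 0.2
finger_force: 1.3
```

```bash
python3 -m pendant '[0,0,0.05,0,0,0,1,0,0,0.05,0,0,0,1,0,0,0,0,0,0,1]'; python3 -m pendant '[0,0,0.05,0,0,0,1,0,0,0.05,0,0,0,1,0,0,0,0,0,0,1]'
```

```text
time: 8.3
tool_pos: [512.8, -299.3, 60.8]
tcp_rot: [3.141, -0.0, 1.572]
contact_force: [0.1, 4.4, 7.0]
grip_width: 0.2
finger_force: 3.7
time: 8.6
tool_pos: [512.9, -299.4, 60.1]
tcp_rot: [3.14, 0.001, 1.572]
contact_force: [-4.2, 7.6, 22.4]
grip_width: 0.1
finger_force: 12.0
```

The tip stopped at 60 mm with 22 N, which matches the "on" geometry. I'll lift off, move part of the way and check the rocker.

```bash
python3 -m pendant '[0,0,-0.5,0,0,0,1, 0,0,-1,0,0,0,1, 0,0,-1,0,0,0,1, 1,0,-0.5,0,0,0,1, 1,0,0,0,0,0,1, 1,0,0,0,0,0,1, 1,0,0,0,0,0,1, 1,0,0,0,0,0,1, 1,0,0,0,0,0,1, 1,0,0,0,0,0,1, 1,0,0,0,0,0,1, 1,0,0,0,0,0,1]' && python3 - <<'E'
from h import *
a=capture("top"); b=capture("side"); save("t2.png",a); save("s2.png",b)
def crop(i,x,y): return cv2.resize(i[y-37:y+38,x-50:x+50],(400,300),interpolation=cv2.INTER_CUBIC)
save("crop2.png",np.vstack([np.hstack([crop(a,464,260),crop(b,383,375)])]))
for c in ("top","side"):
  for r in regions_of(c,"rocker")[:1]: print(r["score"],r["location"],r["pixels"].sum())
E
```

```text
time: 9.8
tool_pos: [512.0, -28.9, 147.0]
tcp_rot: [-3.142, 0.0, 1.572]
contact_force: [-0.4, -1.2, 0.6]
grip_width: 0.6
finger_force: 0.0
0.8 [464.7, 258.7] 425
0.73 [383.3, 365.3] 641
```

View pics/crop2.png

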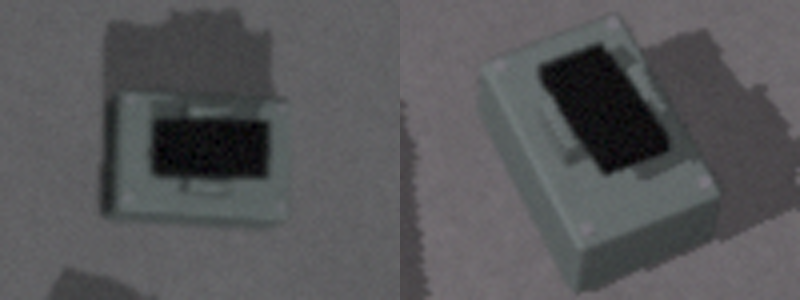

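The rocker's near (-y) end is now the raised one, at about (391,377) in the side view, so it's on. Now the key.

```bash
python3 -m pendant '[1,-0.15,0,0,0,0,1, 1,-0.15,0,0,0,0,1, 1,-0.15,0,0,0,0,1, 1,-0.15,0,0,0,0,1, 1,-0.15,0,0,0,0,1, 1,-0.15,0,0,0,0,1, 1,-0.15,0,0,0,0,1, 1,-0.15,0,0,0,0,1, 1,-0.15,0,0,0,0,1, 1,-0.15,0,0,0,0,1, 1,-0.15,0,0,0,0,1, 1,-0.15,0,0,0,0,1]' && python3 -m pendant '[0.3,0,0.5,0,0,0,1, 0,0,1,0,0,0,1, 0,0,0.7,0,0,0,1, 0,0,0.3,0,0,0,1, 0,0,0,0,0,0,1]'
```

```text
time: 11.2
tool_pos: [458.5, 330.1, 147.1]
tcp_rot: [3.141, 0.0, 1.57]
contact_force: [1.0, -0.0, 0.2]
grip_width: 0.5
finger_force: 0.0
time: 11.7
tool_pos: [457.5, 337.7, 70.5]
tcp_rot: [-3.139, 0.002, 1.571]
contact_force: [0.7, 0.6, 0.4]
grip_width: 0.9
finger_force: 0.0
```

```bash
python3 -m pendant '[0,0,0.1,0,0,0,1, 0,0,0.1,0,0,0,1, 0,0,0.1,0,0,0,1, 0,0,0.07,0,0,0,1, 0,0,0,0,0,0,1]'; python3 -m pendant '[0,0,0.05,0,0,0,1, 0,0,0.05,0,0,0,1,0,0,0,0,0,0,1]'
```

```text
time: 12.2
tool_pos: [458.0, 339.3, 61.4]
tcp_rot: [3.141, -0.0, 1.572]
contact_force: [0.1, 0.2, 0.6]
grip_width: 0.3
finger_force: 0.5
time: 12.5
tool_pos: [457.9, 339.3, 58.2]
tcp_rot: [3.141, -0.0, 1.572]
contact_force: [2.1, -0.2, 1.7]
grip_width: 0.3
finger_force: 0.9
```

```bash
python3 -m pendant '[0,0,0.05,0,0,0,1, 0,0,0.05,0,0,0,1,0,0,0,0,0,0,1]'; python3 -m pendant '[0,0,0.03,0,0,0,1, 0,0,0.03,0,0,0,1, 0,0,0,0,0,0,1]'
```

```text
time: 12.8
tool_pos: [458.0, 339.4, 56.1]
tcp_rot: [3.141, -0.001, 1.572]
contact_force: [-0.4, -1.1, 9.3]
grip_width: 0.6
finger_force: 4.8
time: 13.1
tool_pos: [458.0, 339.4, 55.8]
tcp_rot: [3.14, -0.001, 1.572]
contact_force: [-4.2, -3.3, 21.8]
grip_width: 0.6
finger_force: 10.7
```

The key bottomed at 55.8 mm with 22 N, so it's fully in. I'll lift and move to the jog button at (550, 44).

```bash
python3 -m pendant '[0,0,-0.5,0,0,0,1, 0,0,-1,0,0,0,1, -1,0.3,-1,0,0,0,1, -1,0.3,0,0,0,0,1, -1,0.3,0,0,0,0,1, -1,0.3,0,0,0,0,1, -1,0.3,0,0,0,0,1, -1,0.3,0,0,0,0,1, -1,0.3,0,0,0,0,1, -1,0.3,0,0,0,0,1, -1,0.3,0,0,0,0,1, -0.85,0.35,0,0,0,0,1]' && python3 - <<'E'
from h import *
a=capture("top"); b=capture("side"); save("t3.png",a); save("s3.png",b)
def crop(i,x,y): return cv2.resize(i[y-37:y+38,x-50:x+50],(400,300),interpolation=cv2.INTER_CUBIC)
save("crop3.png",np.hstack([crop(b,235,165),crop(b,318,235)]))
print(get_obs()["tool_pos"])
E
```

```text
time: 14.3
tool_pos: [549.1, 42.5, 127.7]
tcp_rot: [-3.14, -0.0, 1.572]
contact_force: [0.2, -0.1, 0.7]
grip_width: 0.4
finger_force: 0.0
[550.19413999  41.07897249 127.70474279]
```

View pics/crop3.png

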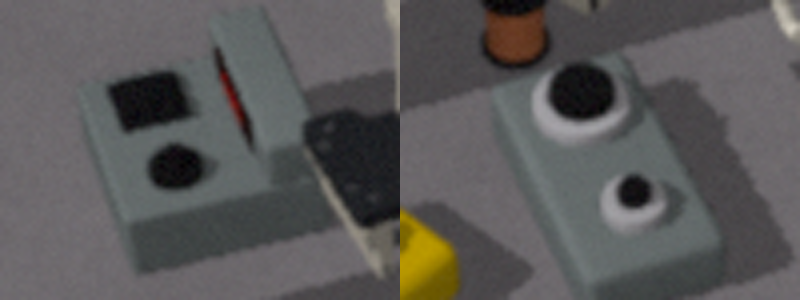

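The key now sits low on the counter, at about (223,152) in the side view. The jog button is clear below the tool. Descending.

```bash
python3 -m pendant '[0.07,0,0.7,0,0,0,1, 0,0,0.8,0,0,0,1, 0,0,0.5,0,0,0,1, 0,0,0.1,0,0,0,1, 0,0,0.1,0,0,0,1, 0,0,0.1,0,0,0,1, 0,0,0.1,0,0,0,1, 0,0,0.06,0,0,0,1, 0,0,0,0,0,0,1]'
```

```text
time: 15.3
tool_pos: [549.9, 46.2, 55.0]
tcp_rot: [3.14, -0.0, 1.572]
contact_force: [-1.4, 2.6, 4.6]
grip_width: 0.6
finger_force: 2.2
```

```bash
python3 -m pendant '[0,0,0.03,0,0,0,1, 0,0,0.03,0,0,0,1, 0,0,0,0,0,0,1]'; python3 -m pendant '[0,0,0,0,0,0,1, 0,0,0,0,0,0,1, 0,0,0,0,0,0,1, 0,0,0,0,0,0,1, 0,0,0,0,0,0,1, 0,0,0,0,0,0,1, 0,0,0,0,0,0,1, 0,0,0,0,0,0,1, 0,0,0,0,0,0,1]'
```

```text
time: 15.6
tool_pos: [549.9, 46.2, 54.1]
tcp_rot: [3.14, -0.0, 1.572]
contact_force: [-3.9, 2.4, 12.0]
grip_width: 0.8
finger_force: 6.3
time: 16.5
tool_pos: [549.9, 46.2, 54.1]
tcp_rot: [3.14, -0.0, 1.572]
contact_force: [-3.0, 3.3, 12.1]
grip_width: 0.5
finger_force: 6.3
```

```bash
python3 -m pendant '[0,0,-0.1,0,0,0,1, 0,0,-0.2,0,0,0,1, 0,0,-0.5,0,0,0,1, 0,0,-1,0,0,0,1, 0,0,-1,0,0,0,1, 0,0,-1,0,0,0,1, 0,0,-0.5,0,0,0,1, 0,0,0,0,0,0,1, 0,0,0,0,0,0,1]' && python3 - <<'E'
from h import *
b=capture("side"); save("s4.png",b)
E
```

```text
time: 17.4
tool_pos: [549.2, 45.6, 181.1]
tcp_rot: [-3.141, 0.0, 1.572]
contact_force: [-0.0, 0.1, -0.6]
grip_width: 0.7
finger_force: 0.0
```

View pics/s4.png

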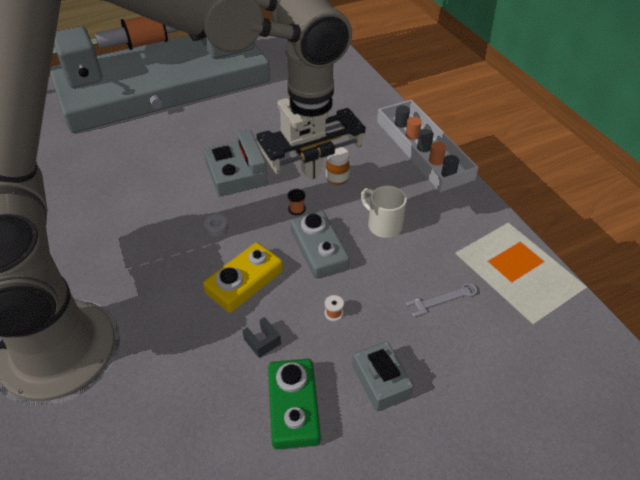

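The hand box at (320,243) and everything lying about are where they were. The rocker at (383,365) is on, the key at (222,153) is in, and the arm is clear of everything. Handing in.

```bash
python3 -c "
from plant import close_job
print(close_job())"
```

```text
the job is handed in; nothing more can be done
None
```

I switched the rocker on, pushed the square key fully in, held the larger jog button down for about a second and released it, then handed the job in at about 17 s; no verdict was returned, but the final picture shows nothing shifted.

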